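# Hang the guard door back on the coconut grater

## Robot

A 6-joint arm with a two-finger parallel gripper is mounted at the origin on the work surface. World frame = base frame: x ahead of the robot, y to its left, z up, the work surface at z = 0. Lengths are in mm, angles in rad, forces in N, time in s.
With the tool pointing down it reaches from about 300 to 875 mm from the base axis. Payload 4.2 kg.
Tool frame: the origin (TCP) lies at the very end of the fingers, on their centre line; the grasp point (between the pads) lies behind it (arm.grip_point_offset is the z of the grasp point in the tool frame, in mm); z points along the fingers, y is the direction in which the jaws open and shut (so a half turn about z gives the same grasp; the last joint's range is limited). The gripper opens to 85 mm and grips with 20 to 120 N. Pads are 22 mm wide; open, the fingers measure 114 mm over their backs; the gripper's body (76 mm by 85 mm) begins 54 mm behind the grasp point. The pads swing forward as they close: fully open they stand 13 mm farther back than shut.
Start: joints at [-1.239, 0.32, 1.565, -0, 1.257, -0.02], TCP at [198.142, -539.797, 231.338] pointing down, gripper open.
Joint ranges: [-3.11, 3.11], [-0.84, 2.01], [0.21, 2.61], [-1.34, 4.49], [0.05, 2.63], [-2.56, 2.56]. Speed limits (rad/s): [2.57, 2.57, 3.14, 3.14, 3.14, 3.14].

## Interface

Orientations are given as a unit quaternion [x, y, z, w].
In Python, from workcell import arm gives the robot as it stands. Calls block until the motion is done:
- arm.goto(position, orientation): joint-space move of the TCP to a pose.
- arm.servo_line(position, orientation=None, feed=150, max_force=None): straight line of the TCP; orientation=None keeps the orientation; feed is the mean speed in mm/s. With max_force (N) it stops when the force on the tool has changed by that much, and returns True; else False.
- arm.move_joints(angles): joint-space move.
- arm.command_gripper(opening): finger opening in mm; the grip force is fixed at half the most; returns when the fingers have stopped.
- arm.wait(seconds).
- arm.solve_ik(position, orientation): joint angles nearest the present ones, or None.
- arm.camera(name): name is "scene" or "top" or "wrist"; returns a dict with "pixels" (400x640x3 uint8, blue, green, red), "K" (3x3 intrinsics, pixels), "dist_coeffs" ([k1, k2, p1, p2, k3] as OpenCV has them; the pictures are not rectified), "R" (3x3) and "t" (3): a world point X has camera coordinates R X + t; the wrist camera has in their place "tool_from_camera" (4x4, takes a point from camera to tool coordinates, whose origin is the TCP and whose axes are the flange's). Camera axes: x right, y down, z forward; pixel columns grow to the right and rows downward; lengths in mm; the calibration is good to about 2 mm. A picture is of the moment at which its call begins: read the wrist's pose just before it. There is no depth.
A pose or a line that the arm cannot do raises arm.IKError and nothing moves.
- arm.hand_in(): hands the job in, once; it reports no verdict.
Trained networks look in the newest picture that a camera, given by its name, has taken for a name from the list of things; names that differ only in an ending like _2 or _b are one class to them, and where a whole thing is asked for, a point or a joint stands for the part that bears it (a point fixed in the world has none). Each returns a list of dicts, best first, with "score" (0 to 1); they miss things now and then, are a little off and sometimes report something else, mostly with a low value. They report only what shows in the picture. A call takes as long as a camera call. They do not tell look-alikes from the thing itself.
- arm.spot_in(thing, camera): "extent" ([centre column, centre row, width, height] in pixels, round what is visible of it).
- arm.spot_point(thing, camera): "pixel" ([column, row] in pixels: a listed point, or the origin of a listed thing).
Readings, each from a call of its own:
- arm.read_t(): time.
- arm.read_joint_pos(): joint angles.
- arm.read_qvel(): joint speeds.
- arm.read_tau(): joint torques, N m.
- arm.read_tool_pos(): TCP position.
- arm.read_tool_rot(): TCP orientation.
- arm.read_force(): force on the tool from outside, world axes, zero at the start.
- arm.read_moment(): the same for the moment, N m.
- arm.read_gripper_width(): finger opening in mm.
Only numpy, scipy, OpenCV 4.12 (cv2) and the standard library are available. Lean on these libraries where they do the work, as an engineer would, in place of code of your own. Each camera call takes 0.05 s, during which the arm holds its last target.

## Task

The coconut grater's guard door has been washed and stands in the drip rack. Lift out the one with the two hinge rings, bring the rings over the grater's two upright hinge pins and lower the door onto both pins at once; do not drop it: let go only when the pins are well inside the rings. It must end hanging with both rings all the way down on their brackets. Leave the plain cover panel (no rings) standing in the rack.

Things in the scene. Friction and masses are not known exactly. Their poses are not given: they have to be found in the camera images.
- door: Guard door, barred steel frame 200 long (x) x 12 x 180 mm, 0.45 kg, upright in one slot of a rack. Origin: middle of underside, z up. Black grip on top, 70 x 16 (y) mm, centre x=12, z 180-220 mm, over the centre of mass: pinch across y. Two hinge rings on its +x end, axis x=125, y=0: bore 26, outside 34, 24 high, undersides z=25 and z=145 mm. +x points to the robot's right.
- pin_low (a point): Base of the lower hinge pin, on the top of its bracket, 50 mm above the counter; z up. Smooth pin, 20 mm thick for 9 mm, tapering to 6 mm at its tip 35 mm up. The grater (fixed steel box 195 mm high, hopper to 240 mm on its rear half) lies at y < -30, x -240 to 20 mm; its front faces +y, where all is free. Door standing open: its x along this -y, as in the rack; any swing angle will do.
- pin_high (a point): Base of the upper pin, 120 mm straight above pin_low; same pin, bracket (34 mm across, 10 thick) and axes. As this bracket is over the lower pin, bring the door in level from +y, 40 to 80 mm above its seated height (lower ring between the brackets), then lower. The taper guides rings up to about 8 mm off. Seated: ring undersides on the brackets, door origin 25 mm above the counter.
- cover: Plain cover panel: same frame, bars, size and grip as the door but no rings. Origin: middle of its underside, z up. Stands in the other slot of the white drip rack (fixed; floor 12 mm above the counter, slots 110 mm apart, fins 35 mm high: lift the door 45 mm or more, then take it out lengthwise, rings first, some 200 mm, so as not to touch the cover). Stays there.
Mind the look-alikes: they are no part of the job. What is shaped like the door but purple is not meant.

How it is judged:
By the outcome, as a careful person would: the job done as asked, in the order asked, and still so for the second after the job is handed in, with the robot touching nothing.
It also fails if it takes over 42 s, if anything falls off the work surface, if the arm or the gripper's body presses on something with over 40 N, if the wrist force passes 120 N, or if a joint passes its speed limit or range.

## Working session

There is one attempt and no reset: what is moved stays moved. The work goes in short steps, each a Python script; the robot and the scene stay as the last script left them, time stands still between calls to the robot, and variables do not carry over. Pictures are saved under pics/ and viewed, and the job is handed in when it is done.

```bash
mkdir -p pics; ls
python3 - <<'E'
from workcell import arm
import cv2
print(arm.read_t(), arm.grip_point_offset, arm.read_tool_rot())
for c in ["scene","top","wrist"]:
    d=arm.camera(c); cv2.imwrite(f"pics/{c}0.png",d["pixels"])
    if c!="wrist": print(c,d["K"],d["dist_coeffs"],d["R"],d["t"])
    else: print(d["tool_from_camera"],d["K"])
    for n in ["door","cover"]: print(c,n,[(x["extent"],round(x["score"],2)) for x in arm.spot_in(n,c)],[(x["pixel"],round(x["score"],2)) for x in arm.spot_point(n,c)])
    for n in ["pin_low","pin_high"]: print(c,n,[(x["pixel"],round(x["score"],2)) for x in arm.spot_point(n,c)])
print(arm.read_t())
E
```

```text
pics
0.0 -18.700000000000003 [ 9.84569328e-01  1.74992593e-01 -1.37320714e-04 -9.01121465e-04]
scene [[502.8733468    0.         320.86835468]
 [  0.         502.8733468  202.61622966]
 [  0.           0.           1.        ]] [-0.07133739  0.          0.          0.          0.        ] [[-0.47588485  0.87948611  0.00614701]
 [ 0.60012111  0.32981553 -0.72874987]
 [-0.64295277 -0.34311207 -0.68475239]] [ 212.60278566 -279.18126745 1626.48620889]
scene door [([178.5, 232.2, 31.8, 129.1], 0.81), ([417.9, 240.2, 124.9, 86.9], 0.63)] [([190.8, 252.1], 0.97), ([420.1, 272.9], 0.7)]
scene cover [([437.4, 206.4, 99.6, 86.6], 0.92)] [([427.3, 238.8], 0.95), ([420.3, 270.6], 0.48)]
scene pin_low [([244.7, 195.1], 0.57)]
scene pin_high [([234.8, 157.4], 0.78)]
top [[439.97685249   0.         316.85393551]
 [  0.         439.97685249 204.2380991 ]
 [  0.           0.           1.        ]] [-0.10654507  0.          0.          0.          0.        ] [[-0.01294918 -0.99964334 -0.0233562 ]
 [-0.99370877  0.01546395 -0.11092229]
 [ 0.11124391  0.0217729  -0.9935546 ]] [  85.78960879  576.73402226 1083.3777254 ]
top door [([419.5, 115.2, 75.2, 100.7], 0.85), ([219.1, 200.9, 115.8, 42.3], 0.57)] [([414.0, 132.4], 0.66), ([221.5, 207.7], 0.58), ([231.7, 250.9], 0.2)]
top cover [([219.6, 253.2, 99.2, 22.9], 0.67)] [([232.5, 251.2], 0.67)]
top pin_low [([413.8, 204.1], 0.58)]
top pin_high [([423.3, 200.1], 0.87)]
[[-4.32940012e-04 -9.57842730e-01 -2.87292737e-01  7.46641111e+01]
 [ 9.99999904e-01 -4.34121861e-04 -5.95890542e-05  1.91218071e-01]
 [-6.76431153e-05 -2.87292736e-01  9.57842826e-01 -1.42950047e+02]
 [ 0.00000000e+00  0.00000000e+00  0.00000000e+00  1.00000000e+00]] [[312.76180438   0.         324.45535832]
 [  0.         312.76180438 197.55278865]
 [  0.           0.           1.        ]]
wrist door [] []
wrist cover [] []
wrist pin_low []
wrist pin_high []
1.05
```

View pics/scene0.png

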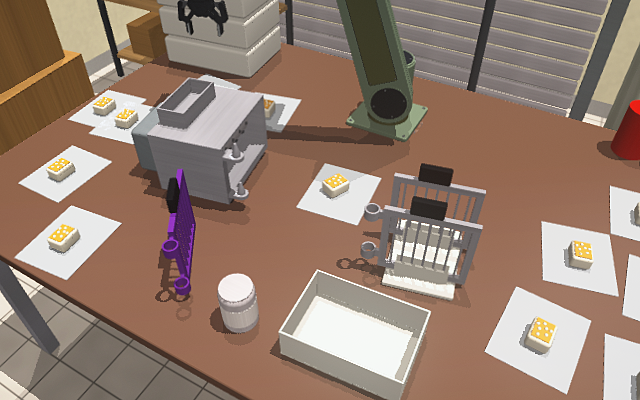

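View pics/top0.png

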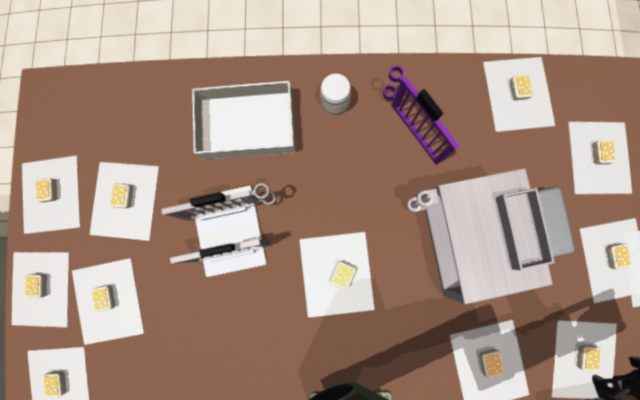

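The scene view shows the door with rings (near 370,210 and 368,250) in the front rack slot, and the cover behind it. The grater pins are near (240,190) and (236,155). The purple look-alike is near (185,230). I'll enlarge these areas.

Run:
```python
import cv2,numpy as np
def crop(f,x,y,w,h,s,o):
    im=cv2.imread(f)[y:y+h,x:x+w]; return cv2.resize(im,None,fx=s,fy=s,interpolation=cv2.INTER_CUBIC)
cv2.imwrite("pics/s_rack.png",crop("pics/scene0.png",350,150,140,150,4,0)[:600])
cv2.imwrite("pics/t_rack.png",crop("pics/top0.png",150,170,150,110,5,0))
a=crop("pics/scene0.png",210,130,65,75,6,0);b=crop("pics/top0.png",395,175,65,75,6,0)
cv2.imwrite("pics/pins.png",np.hstack([a,b]))
```

```text
(no output)
```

View pics/s_rack.png

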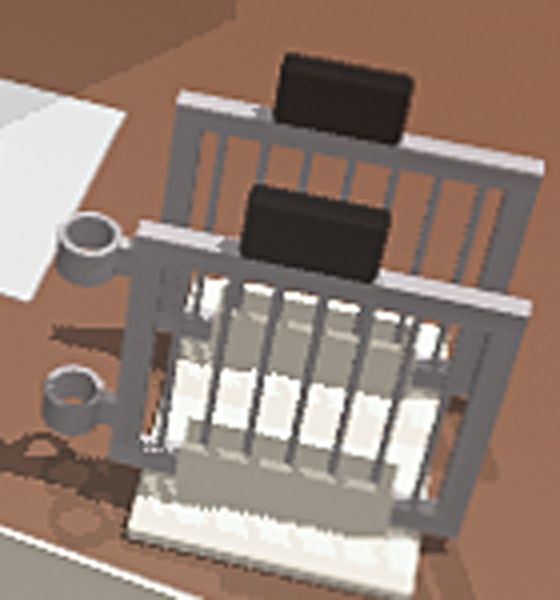

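View pics/t_rack.png

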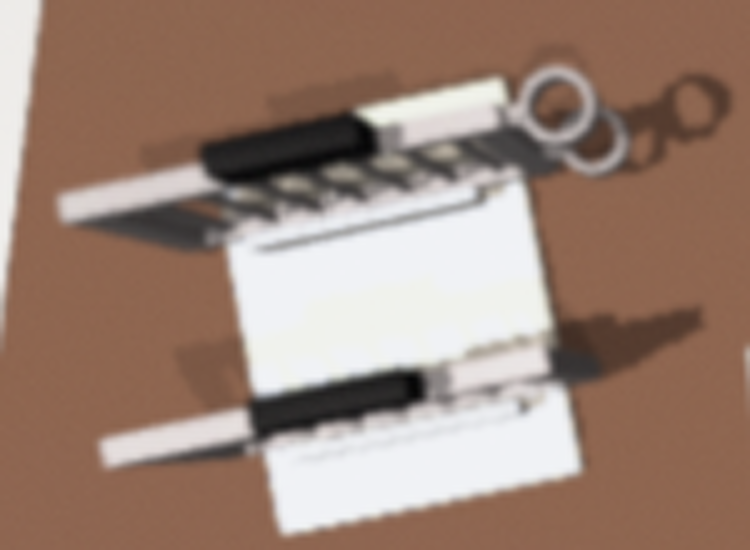

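View pics/pins.png

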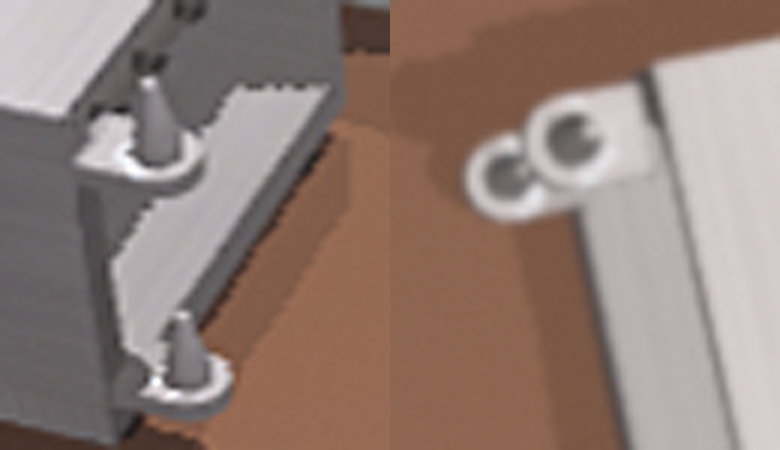

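```bash
cat > h.py <<'E'
import numpy as np,cv2,pickle
from scipy.spatial.transform import Rotation as Rn
def cams():
    from workcell import arm
    return {c:{k:np.array(v) for k,v in arm.camera(c).items() if k!="pixels"} for c in("scene","top")}
def ray(c,p):
    n=cv2.undistortPoints(np.array([[p]],float),c["K"],c["dist_coeffs"])[0,0]
    d=c["R"].T@np.array([n[0],n[1],1]); return -c["R"].T@c["t"], d/np.linalg.norm(d)
def tri(rays):
    A=np.zeros((3,3));b=np.zeros(3)
    for o,d in rays:
        P=np.eye(3)-np.outer(d,d);A+=P;b+=P@o
    X=np.linalg.solve(A,b); return X,[round(float(np.linalg.norm((np.eye(3)-np.outer(d,d))@(X-o))),1) for o,d in rays]
def atz(r,z): o,d=r; return o+d*(z-o[2])/d[2]
def proj(c,X): return cv2.projectPoints(np.array([X],float),cv2.Rodrigues(c["R"])[0],c["t"],c["K"],c["dist_coeffs"])[0].reshape(2)
E
python3 - <<'E'
from h import *
np.set_printoptions(precision=1,suppress=True)
C=cams(); pickle.dump(C,open("c.pkl","wb"))
T=lambda x,y:((x+.5)/5-.5+150,(y+.5)/5-.5+170)
S=lambda x,y:((x+.5)/4-.5+350,(y+.5)/4-.5+150)
Tp=lambda x,y:((x+.5-390)/6-.5+395,(y+.5)/6-.5+175)
Sp=lambda x,y:((x+.5)/6-.5+210,(y+.5)/6-.5+130)
for n,t,s,z in [("ring hi top",T(558,104),S(91,235),181),("ring lo top",T(597,139),S(75,388),61),
 ("pinhi base",Tp(573,139),Sp(158,160),170),("pinlo base",Tp(504,175),Sp(188,382),50),
 ("grip top L end(rings)",T(360,120),S(262,190),232),("grip top far end",T(208,150),S(385,215),232),
 ("frame left top corner far",T(62,208),S(530,302),192),
 ("cover ringend",T(549,360),S(180,98),192),("cover farend",T(103,452),S(541,168),192)]:
    r=[ray(C["top"],t),ray(C["scene"],s)]
    X,e=tri(r); print(n,X,e,"top@z",atz(r[0],z),"scene@z",atz(r[1],z))
E
```

```text
ring hi top [593.7 199.1 179.4] [1.7, 1.7] top@z [594.1 197.4 181. ] scene@z [594.5 201.2 181. ]
ring lo top [593.1 198.3  58.4] [2.4, 2.4] top@z [593.7 195.8  61. ] scene@z [594.2 201.3  61. ]
pinhi base [ 572.9 -166.2  166.4] [1.8, 1.8] top@z [ 573.4 -167.   170. ] scene@z [ 576.2 -161.3  170. ]
pinlo base [ 573.4 -164.6   47.6] [0.6, 0.6] top@z [ 573.5 -164.6   50. ] scene@z [ 575.3 -162.2   50. ]
grip top L end(rings) [579.3 277.9 234.4] [4.8, 4.8] top@z [581.3 273.9 232. ] scene@z [574.  281.3 232. ]
grip top far end [568.3 340.2 236.5] [2.4, 2.4] top@z [569.7 339.3 232. ] scene@z [561.8 341.5 232. ]
frame left top corner far [549.  417.9 196.2] [1.6, 1.6] top@z [549.9 417.9 192. ] scene@z [543.4 419.  192. ]
cover ringend [480.  201.5 190.4] [1.8, 1.8] top@z [480.6 199.6 192. ] scene@z [480.9 203.6 192. ]
cover farend [442.1 397.  193. ] [0.4, 0.4] top@z [442.2 397.  192. ] scene@z [440.6 397.2 192. ]
```

```bash
cat >> h.py <<'E'
def quat(doorx):  # tool x = -doorx, z down
    x=-np.array([doorx[0],doorx[1],0.]);x/=np.linalg.norm(x);z=np.array([0,0,-1.]);y=np.cross(z,x)
    return Rn.from_matrix(np.c_[x,y,z]).as_quat().tolist()
DX=np.array([.191,-.982,0])
def wproj_setup(arm):
    p=np.array(arm.read_tool_pos());R=Rn.from_quat(arm.read_tool_rot()).as_matrix()
    d=arm.camera("wrist"); M=np.array(d["tool_from_camera"]);W=np.eye(4);W[:3,:3]=R;W[:3,3]=p
    W=np.linalg.inv(W@M); return d["pixels"],dict(K=np.array(d["K"]),dist_coeffs=np.array(d["dist_coeffs"]),R=W[:3,:3],t=W[:3,3])
E
python3 - <<'E'
from h import *
from workcell import arm
q=quat(DX)
p=np.array(arm.read_tool_pos());
print(arm.solve_ik([573,310,380],q),arm.solve_ik([572,310,200],q),arm.solve_ik([553,-54,320],q))
arm.servo_line([p[0],p[1],420],feed=250)
arm.goto([573,309,380],q)
print(arm.read_t(),arm.read_tool_pos(),arm.read_force())
im,c=wproj_setup(arm); pickle.dump(c,open("w1.pkl","wb"));cv2.imwrite("pics/w1.png",im)
arm.servo_line([573,309,280],feed=200)
im,c=wproj_setup(arm); pickle.dump(c,open("w2.pkl","wb"));cv2.imwrite("pics/w2.png",im)
print(arm.read_t())
E
```

```text
[ 4.78263650e-01  4.06263068e-01  1.06977017e+00 -4.44089210e-16
  1.66555942e+00  2.86161121e-01] [ 4.78971168e-01  4.58036561e-01  1.42684698e+00 -4.44089210e-16
  1.25670911e+00  2.86868639e-01] [-1.18039271e-01  2.46998619e-01  1.44598914e+00 -4.44089210e-16
  1.44860490e+00 -3.10141800e-01]
5.3 [573.37237799 308.20702582 380.09830559] [0.21686435 0.47975155 0.17302824]
6.05
```

```bash
sleep 1
```

```text
(no output)
```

View pics/w1.png

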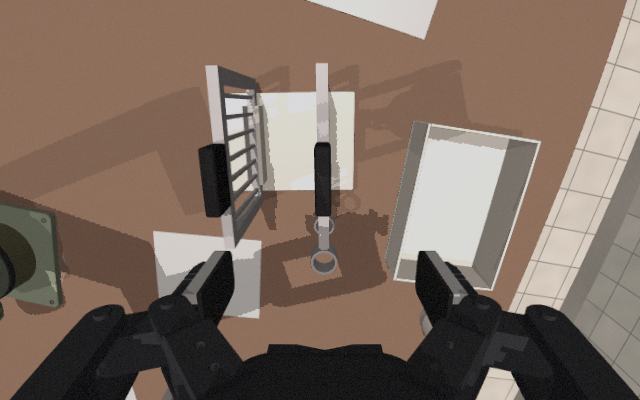

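View pics/w2.png

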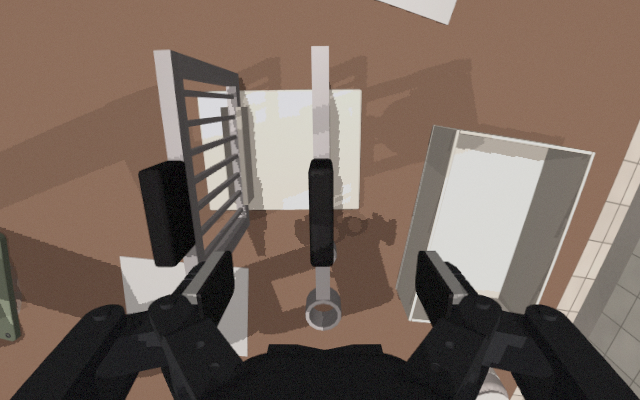

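The wrist views show the ringed door's grip at columns 310–332 and its upper ring at (323,316), lined up with the image columns. The cover is on the left.

Run:
```python
from h import *
np.set_printoptions(precision=1,suppress=True)
w1,w2=[pickle.load(open(f"w{i}.pkl","rb")) for i in(1,2)]
for n,a,b,z in [("griptop far",(323,143),(321,160),232),("griptop near",(323,215),(321,264),232),("ring top",(324,261),(323.5,315.5),181),("frame far",(322,64),(320,47),192)]:
    X,e=tri([ray(w1,a),ray(w2,b)]);print(n,X,e,atz(ray(w1,a),z),atz(ray(w2,b),z))
```

```text
griptop far [566.7 341.4 192.8] [0.3, 0.3] [566.2 346.1 232. ] [565.5 348.1 232. ]
griptop near [579.6 274.9 227.1] [0.2, 0.2] [579.5 276.7 232. ] [579.  277.5 232. ]
ring top [594.3 205.6 191.1] [0.2, 0.2] [595.2 200.2 181. ] [596. 198. 181.]
frame far [551.5 416.8 200.2] [0.1, 0.1] [551.3 417.7 192. ] [551.1 418.1 192. ]
```

Run:
```python
from h import *
from workcell import arm
np.set_printoptions(precision=1,suppress=True)
d=np.array([.194,-.981,0]);q=quat(d)
arm.servo_line([572.6,310.5,240],q,feed=150)
print(arm.servo_line([572.6,310.5,197],q,feed=100,max_force=15))
arm.command_gripper(5); print("w",arm.read_gripper_width(),arm.read_force())
print(arm.servo_line([572.6,310.5,270],q,feed=90))
print("lift",arm.read_t(),np.array(arm.read_tool_pos()),arm.read_force(),arm.read_moment(),arm.read_gripper_width())
im,c=wproj_setup(arm); pickle.dump(c,open("w3.pkl","wb"));cv2.imwrite("pics/w3.png",im)
cv2.imwrite("pics/scene3.png",arm.camera("scene")["pixels"])
```

```text
False
w 15.590798407432175 [-0.3  0.5  1. ]
False
lift 8.6417 [572.2 310.3 269.1] [-0.4  0.7 -3.3] [ 0.  0. -0.] 15.482978031348846
```

```bash
python3 -c "
import cv2,numpy as np
a=cv2.imread('pics/w3.png');b=cv2.imread('pics/scene3.png')
cv2.imwrite('pics/m3.png',np.vstack([cv2.resize(a,(480,300)),cv2.resize(b,(480,300))]))"
```

```text
(no output)
```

View pics/m3.png

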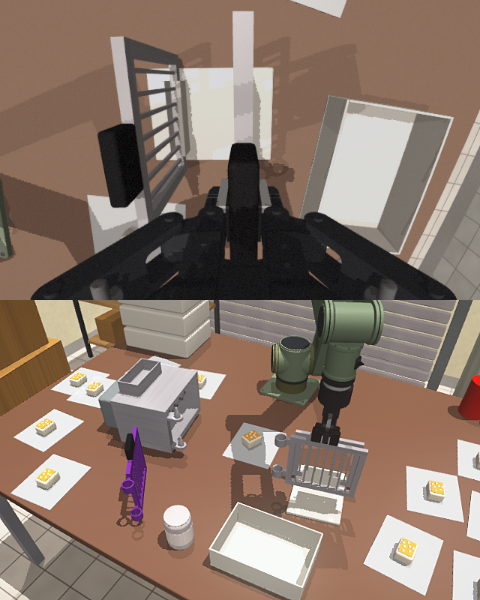

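The door is held and clear of the rack. Next I slide it out lengthwise to a standoff in front of the pins and look there.

Run:
```python
from h import *
from workcell import arm
np.set_printoptions(precision=1,suppress=True)
d=np.array([.194,-.981,0]);q=quat(d)
p=np.array(arm.read_tool_pos())
arm.servo_line((p+d*215).tolist(),q,feed=150)
off=-113*d
t=np.array([574,-165,0])-80*d+off; t[2]=270
arm.servo_line(t.tolist(),q,feed=130)
arm.wait(.3)
print(arm.read_t(),np.array(arm.read_tool_pos()),t,arm.read_force())
for c in("scene","top"): cv2.imwrite(f"pics/{c}4.png",arm.camera(c)["pixels"])
a=cv2.imread("pics/scene4.png")[120:260,200:380];b=cv2.imread("pics/top4.png")[150:260,300:460]
cv2.imwrite("pics/s4.png",cv2.resize(a,None,fx=4,fy=4,interpolation=cv2.INTER_CUBIC))
cv2.imwrite("pics/t4.png",cv2.resize(b,None,fx=5,fy=5,interpolation=cv2.INTER_CUBIC))
```

```text
11.6083 [536.8  24.6 269.8] [536.6  24.3 270. ] [ 0.4 -0.6 -4. ]
```

```bash
sleep 1
```

```text
(no output)
```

View pics/s4.png

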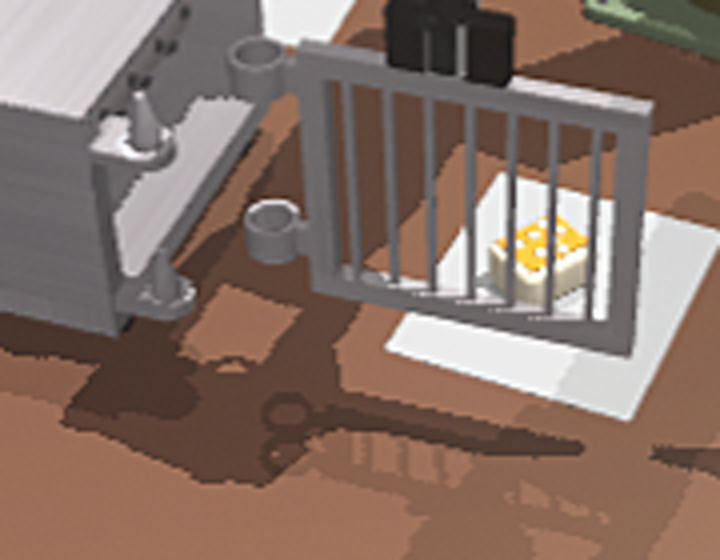

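View pics/t4.png

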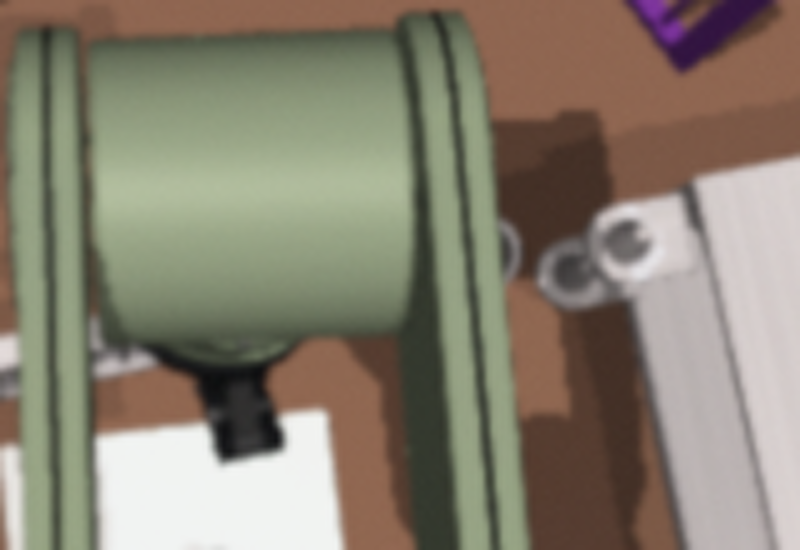

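Run:
```python
from h import *
np.set_printoptions(precision=1,suppress=True)
C=pickle.load(open("c.pkl","rb"));s=C["scene"]
f=lambda p:((p-np.array([200,120])+.5)*4-.5)
for n,X in [("ringhi",(558.7,-86.3,253.8)),("ringlo",(558.7,-86.3,133.8)),("pinhi tip",(574,-165,205)),("pinlo tip",(574,-165,85)),("pinhi base",(574,-165,170)),("pinlo base",(574,-165,50))]: print(n,f(proj(s,X)))
for n,p,z in [("ringhi",(258,56),253.8),("ringlo",(273,216),133.8),("tiphi",(140,94),205),("tiplo",(162,252),85)]:
    print(n,atz(ray(s,((p[0]+.5)/4-.5+200,(p[1]+.5)/4-.5+120)),z))
```

```text
ringhi [256.9  50.9]
ringlo [271.  215.5]
pinhi tip [135.8  95.3]
pinlo tip [157.1 250.3]
pinhi base [142.2 142.7]
pinlo base [162.8 291.9]
ringhi [562.6 -83.1 253.8]
ringlo [558.5 -85.  133.8]
tiphi [ 571.8 -163.6  205. ]
tiplo [ 573.8 -161.4   85. ]
```

Run:
```python
from h import *
from workcell import arm
np.set_printoptions(precision=1,suppress=True)
d=np.array([.194,-.981,0]);q=quat(d)
t=np.array([573,-164,0])-113*d; t[2]=270
print(arm.servo_line(t.tolist(),q,feed=60,max_force=12))
arm.wait(.3)
print(arm.read_t(),np.array(arm.read_tool_pos()),t,arm.read_force())
for c in("scene","top"): cv2.imwrite(f"pics/{c}5.png",arm.camera(c)["pixels"])
a=cv2.imread("pics/scene5.png")[120:220,200:330];b=cv2.imread("pics/top5.png")[150:260,330:490]
cv2.imwrite("pics/s5.png",cv2.resize(a,None,fx=6,fy=6,interpolation=cv2.INTER_CUBIC))
cv2.imwrite("pics/t5.png",cv2.resize(b,None,fx=5,fy=5,interpolation=cv2.INTER_CUBIC))
im,c=wproj_setup(arm);cv2.imwrite("pics/w5.png",im)
```

```text
False
13.475 [551.1 -53.  270. ] [551.1 -53.1 270. ] [-0.9 -0.8 -4. ]
```

```bash
sleep 1
```

```text
(no output)
```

View pics/s5.png

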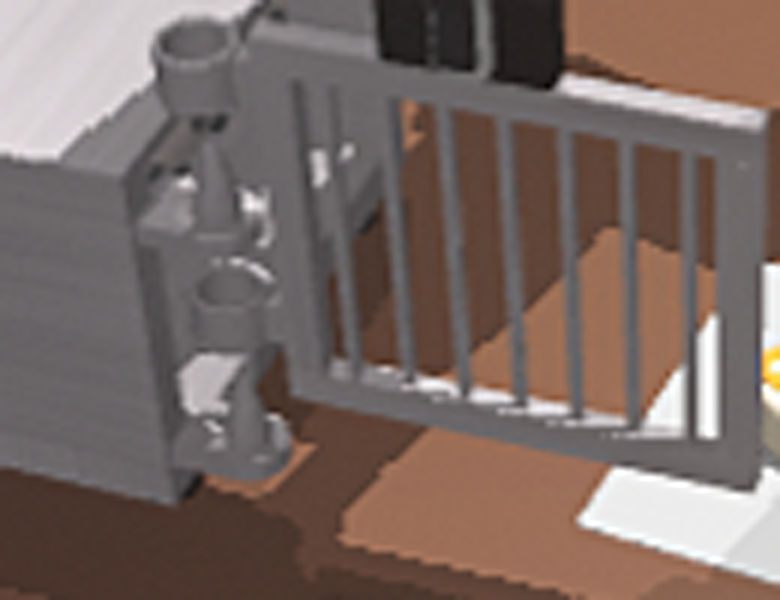

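View pics/t5.png

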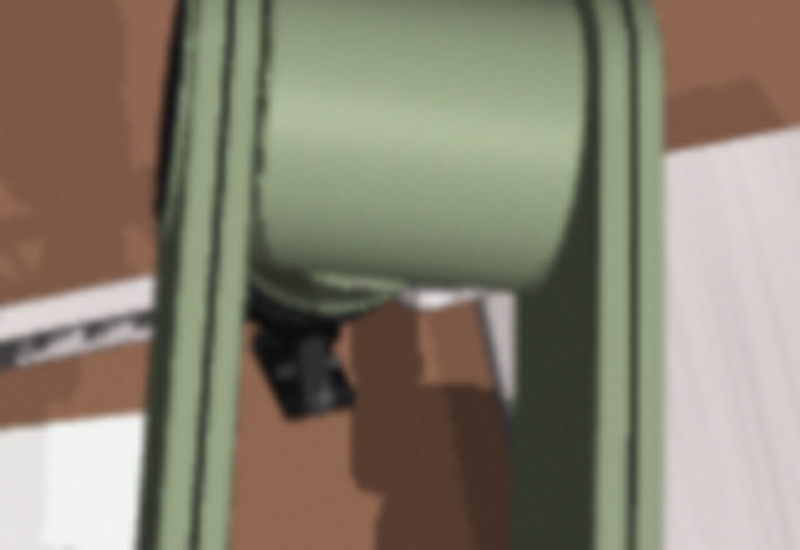

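Run:
```python
from h import *
np.set_printoptions(precision=1,suppress=True)
s=pickle.load(open("c.pkl","rb"))["scene"]
for n,p,z in [("ringhi",(198,42),254),("ringlo",(236,290),134),("tiphi",(209,143),205),("tiplo",(243,358),85),("basehi",(222,228),170),("baselo",(246,440),50)]:
    print(n,atz(ray(s,((p[0]+.5)/6-.5+200,(p[1]+.5)/6-.5+120)),z))
```

```text
ringhi [ 574.2 -161.   254. ]
ringlo [ 574.4 -158.4  134. ]
tiphi [ 572.9 -163.3  205. ]
tiplo [ 563.2 -169.    85. ]
basehi [ 579.6 -156.9  170. ]
baselo [ 574.7 -163.7   50. ]
```

View pics/w5.png

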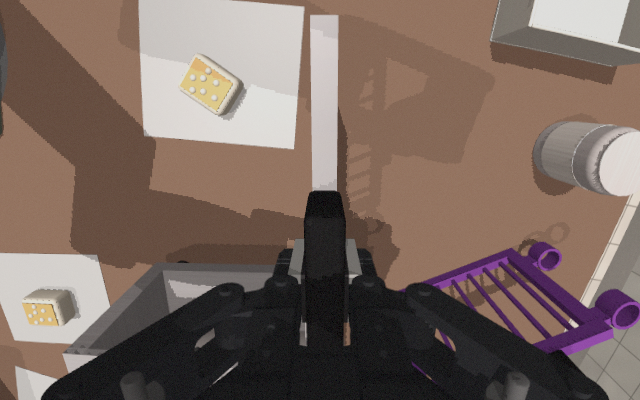

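Rings and pins agree to about 3 mm, inside the 8 mm taper. I'll trim slightly and lower with a force guard.

Run:
```python
from h import *
from workcell import arm
np.set_printoptions(precision=1,suppress=True)
d=np.array([.194,-.981,0]);q=quat(d)
p=np.array(arm.read_tool_pos())+[-.4,-2,0]
for z in (238,228,220,213):
    h=arm.servo_line([p[0],p[1],z],q,feed=40,max_force=14)
    print(z,h,np.array(arm.read_tool_pos()),arm.read_force(),arm.read_moment())
    if h: break
cv2.imwrite("pics/scene6.png",arm.camera("scene")["pixels"])
a=cv2.imread("pics/scene6.png")[120:220,200:330]
cv2.imwrite("pics/s6.png",cv2.resize(a,None,fx=6,fy=6,interpolation=cv2.INTER_CUBIC))
print(arm.read_t())
```

```text
238 False [550.9 -55.1 238.3] [-0.1  0.1 -4. ] [ 0.1 -0.   0. ]
228 False [550.5 -55.1 227.6] [ 0.2 -0.6 -2.7] [ 0.1  0.  -0. ]
220 False [550.5 -55.1 219.6] [-0.4  0.2 -3.1] [ 0. -0. -0.]
213 False [550.4 -55.1 212.6] [-0.6 -0.2 -3.3] [-0. -0. -0.]
15.7
```

```bash
sleep 1
```

```text
(no output)
```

View pics/s6.png

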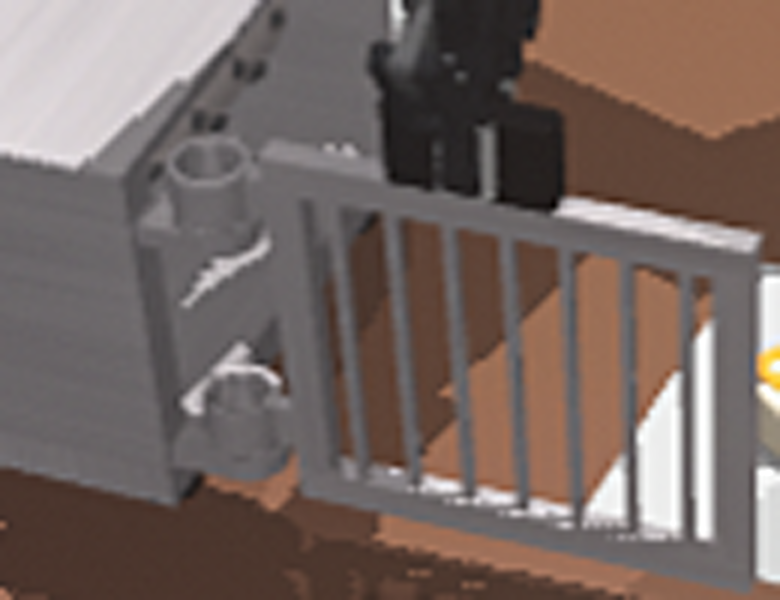

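Run:
```python
from h import *
from workcell import arm
np.set_printoptions(precision=1,suppress=True)
d=np.array([.194,-.981,0]);q=quat(d)
p=np.array(arm.read_tool_pos())
h=arm.servo_line([p[0],p[1],205],q,feed=15,max_force=6)
arm.wait(.2)
print(h,np.array(arm.read_tool_pos()),arm.read_force(),arm.read_moment())
cv2.imwrite("pics/scene7.png",arm.camera("scene")["pixels"])
a=cv2.imread("pics/scene7.png")[120:220,200:330]
cv2.imwrite("pics/s7.png",cv2.resize(a,None,fx=6,fy=6,interpolation=cv2.INTER_CUBIC))
print(arm.read_t())
```

```text
True [551.  -54.9 209.3] [-0.3  2.5  6.2] [-0.2 -0.1  0. ]
16.3167
```

```bash
sleep 1
```

```text
(no output)
```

View pics/s7.png

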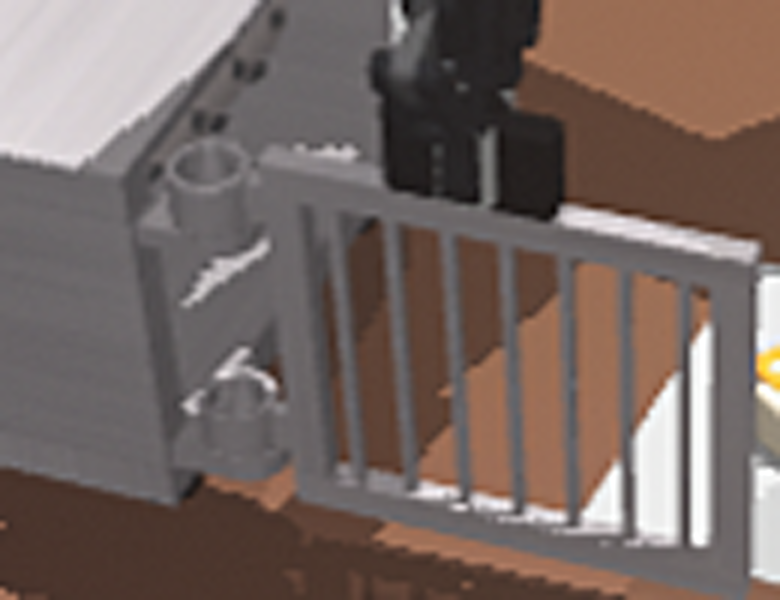

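The TCP is at 209.3 mm and was expected at 210, with 6 N of support, so the rings rest on their brackets. I'll release and withdraw.

Run:
```python
from h import *
from workcell import arm
np.set_printoptions(precision=1,suppress=True)
arm.command_gripper(60); print(arm.read_gripper_width(),arm.read_force())
p=np.array(arm.read_tool_pos())
print(arm.servo_line([p[0],p[1],320],feed=100,max_force=10),arm.read_force())
arm.servo_line([450,60,420],feed=200)
arm.wait(.5)
for c in("scene","top"): cv2.imwrite(f"pics/{c}8.png",arm.camera(c)["pixels"])
a=cv2.imread("pics/scene8.png")[120:220,200:330]
cv2.imwrite("pics/s8.png",cv2.resize(a,None,fx=6,fy=6,interpolation=cv2.INTER_CUBIC))
print(arm.read_t(),arm.read_tool_pos())
```

```text
60.22829221017306 [-0.9  0.6  0.2]
False [-0.5  0.4 -0.1]
19.7417 [450.  60. 420.]
```

```bash
sleep 1
```

```text
(no output)
```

View pics/s8.png

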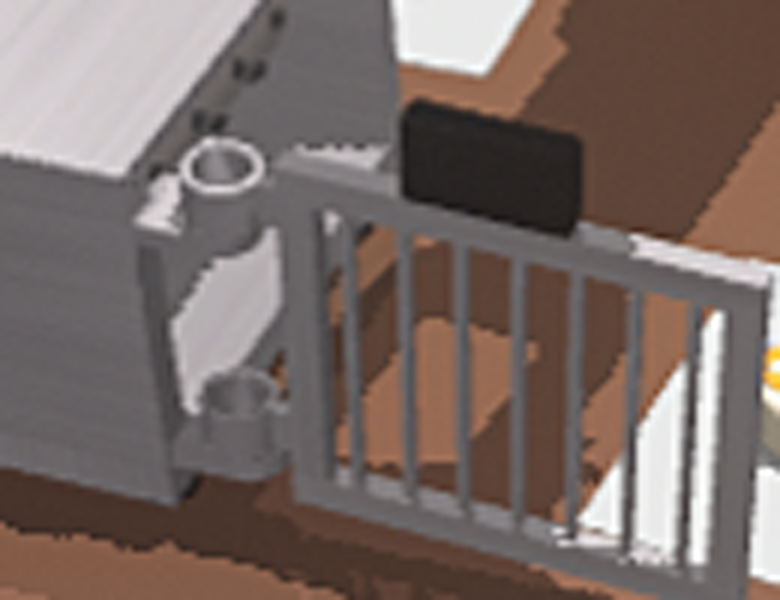

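View pics/scene8.png

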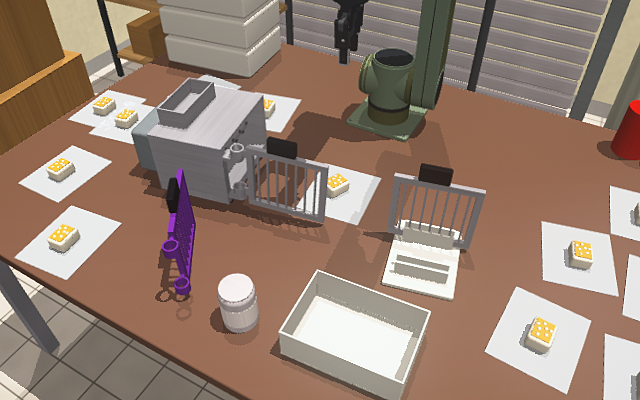

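View pics/top8.png

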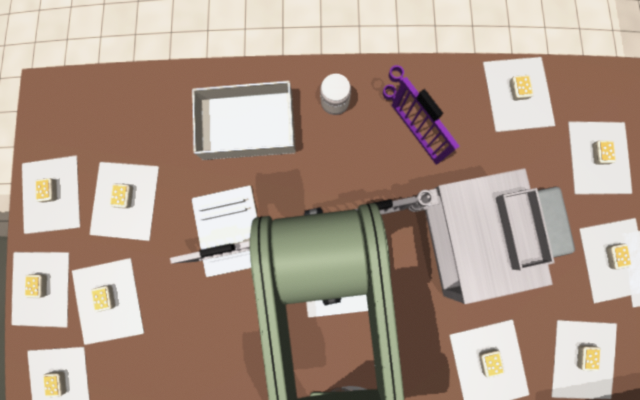

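The door hangs on both pins, and the upper ring shifted a little on release. I'll check the height and tilt once more.

Run:
```python
import cv2,numpy as np
r=[cv2.resize(cv2.imread(f"pics/scene{i}.png")[135:230,215:340],None,fx=6,fy=6,interpolation=cv2.INTER_CUBIC) for i in(8,)]
cv2.imwrite("pics/s8b.png",r[0])
b=cv2.imread("pics/top8.png")[170:250,370:470];cv2.imwrite("pics/t8b.png",cv2.resize(b,None,fx=7,fy=7,interpolation=cv2.INTER_CUBIC))
```

```text
(no output)
```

View pics/s8b.png

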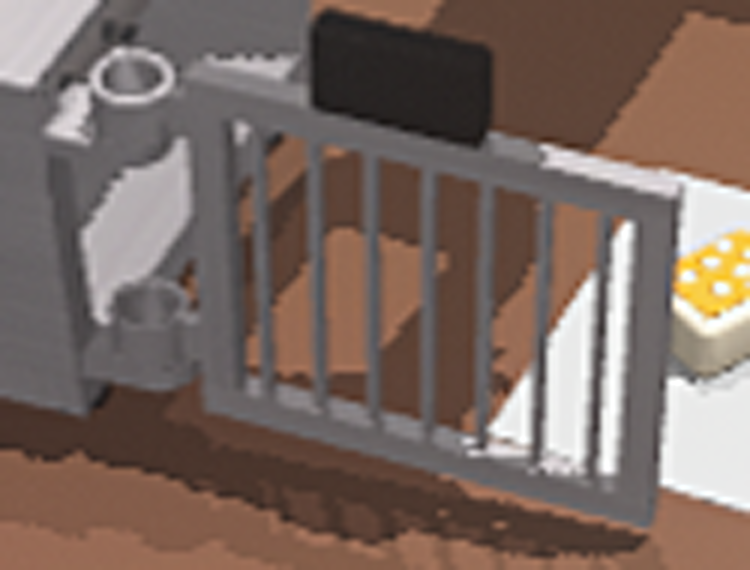

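View pics/t8b.png

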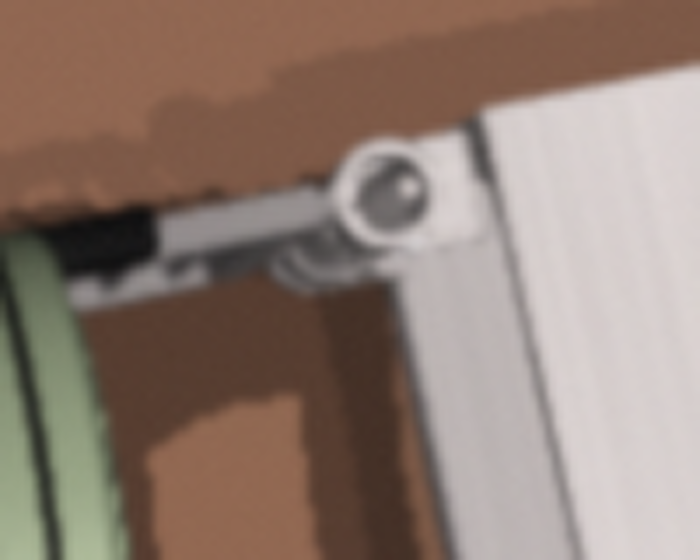

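Run:
```python
from h import *
from scipy.optimize import least_squares
np.set_printoptions(precision=2,suppress=True)
s=pickle.load(open("c.pkl","rb"))["scene"]
M=np.array([(125,0,169),(125,0,49),(-100,6,180),(-100,6,0),(100,6,0)],float)  # +y faces scene camera
P=np.array([((x+.5)/6-.5+215,(y+.5)/6-.5+135) for x,y in[(132,76),(148,305),(680,198),(650,524),(208,412)]])
def tr(v):
    R=Rn.from_euler("zyx",[v[3],v[4],v[5]]).as_matrix(); return M@R.T+v[:3]
f=lambda v:np.concatenate([(np.array([proj(s,X) for X in tr(v)])-P).ravel(), ])
r=least_squares(f,[550,-40,25,-1.376,0,0]);print(r.x[:3],np.degrees(r.x[3:]),np.abs(r.fun).max());X=tr(r.x);print(X)
```

```text
[547.3  -45.94  17.98] [-78.33  -0.26  -3.05] 0.5311159054286918
[[ 571.83 -159.19  193.36]
 [ 572.38 -165.57   73.53]
 [ 532.13   62.64  192.38]
 [ 532.94   53.07   12.64]
 [ 573.41 -142.51   23.24]]
```

Run:
```python
from workcell import arm
print(arm.read_qvel(),arm.read_force(),arm.read_t()); print(arm.hand_in())
```

```text
[ 0.00114812 -0.00055663  0.00033386 -0.00143974 -0.00012703  0.00139996] [-0.74548421 -0.33640748  0.90662817] 19.7417
the job is handed in; nothing more can be done
None
```

The guard door with the two rings now hangs on both hinge pins, and the job is handed in at about 19.7 s of the 42 s allowed. I lifted it out of the rack, slid it out rings first and brought it in level from the front. I then lowered it onto both pins until the brackets carried it, and only then let go and withdrew.

**Seating:** The tool stopped at 209.3 mm when the brackets took the weight, against 210 mm expected. A pose fitted to the last scene picture puts the ring tops at 193 and 74 mm, against 194 and 74 mm expected for rings all the way down. The upper pin shows inside its ring in the top picture.

**Sag:** After release the door sagged about 3°, which fits the 6 mm play between rings and pins. Its far lower corner is still about 12 mm above the counter.

**Disagreements:** Single-camera readings of the rings and pins differed by a few mm, and one reading of the lower pin's tip was off by about 10 mm. I treated that one as partly hidden behind the ring. All the others were inside the 8 mm the taper allows, and lowering met almost no resistance.

**The rest of the scene:** The cover still stands in its rack slot and the purple look-alike was not touched. The largest force reading was about 6 N. At hand-in the arm was well clear of everything.

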